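# Unclamp a cocoa stencil and put it away in its tray

### The job

Lift the hinged hold-down bar of the white dusting board up out of the way and leave it standing open. Pull the framed stencil by its wooden pull block along the rails onto the bare end of the board, until it is right out of the rails, and let go of it there. Then take it across the middle, lower it (do not drop it) into the wooden tray so that it lies flat inside the walls, and do not disturb the other things on the worktop.

Things in the scene. Friction and masses are not known exactly. Their poses are not given: they have to be found in the camera images.
- board: white dusting board, fixed, 104 (x) x 300 (y) x 12 mm; origin at the centre of its underside, on the worktop. Top surface 12 mm up. Its -y end carries two steel rails (y -140 to -40 mm, x +-40 mm, 31 mm high) with lips 15 mm above the board's top over the stencil's long edges, and a stop wall at y -140 mm, so the stencil can only be slid out, along +y. The rest, y -40 to +150 mm, is bare flat surface.
- bar (a joint): angle of the steel hold-down bar about its pin: 0 = shut (lying level across the rails, towards the board's -x side), grows as it is lifted, 1.57 = upright, stop at 1.75. The hinge is stiff and the bar stays where it is left (1.5 to 2 N at the handle moves it). Shut, a rubber foot under it reaches into the stencil's window and blocks it.
- bar_handle (a point): centre of the wooden handle at the free end of the bar: 44 mm along the bar, 18 mm wide (along the board's y), 12 mm thick. When shut it is 35 mm above the worktop, at board x -76, y -107 mm, over the worktop beside the board with free air below; 121 mm from the pin. Site axes: x along the bar towards the pin, y along the pin.
- bar_hinge (a point): point on the axis of the hinge pin at board x +45, y -107, z 35 mm. The pin runs along the board's y.
- stencil_center (a point): centre, half-way up, of the framed stencil: aluminium frame 56 (x) x 150 (y) x 12 mm with a steel lattice in its 36 x 130 mm window, 0.15 to 0.3 kg, loose. Axes: x across, y along (towards the pull block). It starts between the rails with its y along the board's y and its centre near board y -60 mm.
- stencil_pull (a point): centre of the wooden pull block standing across the +y end of the stencil frame: 40 (x) x 10 (y) x 28 mm high, from the frame's top (12 mm) to 40 mm above its underside; 70 mm from the stencil's centre along +y, 20 mm above it. Outer face flush with the end of the frame.
- tray: dark wooden storage tray, fixed; origin at the centre of its underside; long axis = y. Outside 82 (x) x 176 (y) mm, inside 66 x 162 mm, floor 4 mm thick. End walls 34 mm high across both ends; low side walls 20 mm high only at the four corners, so that the long sides are open for 100 mm in the middle for fingers. The stencil may lie in it either way round.
- tray_in (a point): centre of the tray's inner floor, 4 mm above the worktop. Same axes as the tray.
- butter: wrapped butter stick 33 x 120 x 32 mm, bystander; origin under its centre
- cutter_ring_1: plain steel pastry ring 71 mm across, 30 mm high, bystander; origin under its centre
- cutter_ring_2: fluted steel pastry ring 55 mm across, 30 mm high, bystander; origin under its centre
- jar_turmeric: yellow-capped jar 59 mm across, 125 mm high, bystander; origin under its centre

How it is judged:
On the way, in this order (a step that is already met when the one before it is completed fails the run):
1. the hold-down bar is lifted to 1.2 rad or more while the stencil is still in the rails (value of joint bar above 1.2 rad and y of stencil_center in the frame of board below -0.03 m), for 0.2 s.
2. the stencil lies on the bare end of the board, clear of the rails (centre at board y +36 to +110 mm), let go and at rest (y of stencil_center in the frame of board between 0.036 and 0.11 m and x of stencil_center in the frame of board between -0.04 and 0.04 m and z of stencil_center in the frame of board below 0.024 m and contact force between the fingers and stencil below 0.1 N and linear speed of stencil below 0.02 m/s), for 0.2 s.
At the end, for the whole second after the job is handed in: The stencil lies flat (within 0.05 rad) on the tray's floor inside the walls, right side up, either way round (centre within 12 mm of the tray's, in line within 0.12 rad), released and at rest; the bar still stands open at 1.2 rad or more (horizontal distance between stencil_center and tray_in below 0.012 m and z of stencil_center in the frame of tray_in below 0.01 m and angle between the y axis of stencil_center and the y axis of tray, either way round below 0.12 rad and angle between stencil_center's own z axis and vertical below 0.05 rad and linear speed of stencil below 0.02 m/s and contact force between the fingers and stencil below 0.1 N and value of joint bar above 1.2 rad); the robot touches nothing.
It fails at once if a bystander is moved more than 30 mm (distance of any of butter, cutter_ring_1, cutter_ring_2, jar_turmeric from where it was at the start of the episode above 0.03 m).
It fails at once if the stencil is dropped: nothing grips it while its centre is more than 60 mm above the worktop (height (world z) of stencil_center above 0.06 m and contact force between the fingers and stencil below 0.01 N).
It also fails if it takes over 64 s, if anything falls off the work surface, if the arm or the gripper's body presses on something with over 40 N, if the wrist force passes 120 N, or if a joint passes its speed limit or range.

### The arm

A 7-joint arm with a two-finger parallel gripper is mounted at the origin on a cart in front of the work surface, level with it; the furniture and walls round the work are solid. World frame = base frame: x ahead of the robot, y to its left, z up, the work surface at z = 0. Lengths are in m, angles in rad, forces in N, time in s.
With the tool pointing down it reaches from about 0.425 to 0.925 m from the base axis. Payload 6.8 kg.
Tool frame: the origin (TCP) lies at the very end of the fingers, on their centre line; the grasp point (between the pads) lies 19 mm behind it (r.tcp_to_grasp is the distance from the TCP to the grasp point, in m); z points along the fingers, y is the line along which they close (so a half turn about z gives the same grasp; the last joint's range is limited). The gripper opens to 85 mm and grips with 20 to 120 N. Pads are 22 mm wide; open, the fingers measure 114 mm over their backs; the gripper's body (76 mm by 85 mm) begins 54 mm behind the grasp point. The pads swing forward as they close: fully open they stand 13 mm farther back than shut.
Start: joints at [1.053, 0.477, 0.022, 1.555, -0.011, 1.109, -0.083], TCP at [0.269, -0.619, 0.231] pointing down, gripper open.
Joint ranges: [-2.96, 2.96], [-0.34, 2.1], [-1.41, 1.46], [0.24, 2.44], [-1.37, 4.51], [0.17, 1.92], [-2.96, 2.96]. Speed limits (rad/s): [2.39, 2.39, 3.14, 3.14, 3.14, 3.14, 3.14].

### API

Orientations are given as a rotation vector (axis times angle).
In Python, from bench import r gives the robot as it stands.
- The arm moves only by the tool step_arm, never from a script. Its argument "moves" is a list of rows, each a list of 7 numbers: the shift along the tool's x, y, z in mm, then the turn, a rotation vector about the tool's x, y, z in rad, then the finger opening in mm, from 0 to 85.4. A call has 1 to 8 rows; each row is the pose to reach, as a shift and turn from the pose commanded when the call began, along the tool's axes at that moment; what a row does not reach only later rows make up. A row lasts 1/10 s, in which the tool goes at most 50 mm and 8.59 degrees, less where a joint would pass 70% of its speed; a pose out of reach is approached as far as the arm can. A call with a gripper value outside its range is refused whole. The fingers move at their own pace and stop on an object; "grip_force" is the grip in N (left out, the last holds). Time passes only in rows, so rows that repeat a pose let the fingers close. It gives the time, the measured TCP pose, the force, the opening and the grip force at its end, in the units of the state.
- r.get_obs(): the state, without advancing time (a new reading comes with each control period).
- r.grab_frame(name): name is "scene" or "top"; returns a dict with "image" (420x560x3 uint8, red, green, blue), "depth" (420x560 float32, m along the optical axis (not along the pixel's ray), 0 where there is no reading), "mtx" (3x3 intrinsics, pixels), "k1" (the pictures are not rectified: a ray, as slopes to the right and down, at radius r is drawn at 1 + k1 r^2 times it, then the intrinsics apply), "rvec" (rotation vector, rad) and "tvec" (3), from world to camera coordinates, as OpenCV has them. Camera axes: x right, y down, z forward; pixel columns grow to the right and rows downward; lengths in m; the calibration is good to about 2 mm. A picture is of the moment at which its call begins.
- r.hand_in(): hands the job in; it is judged then, once.
The state is a dict: "clock": time; "joints": joint angles; "qvel": joint speeds; "tau": joint torques, N m; "tcp_pos": TCP position; "orientation": TCP orientation; "contact_force": force on the tool from outside, world axes, zero at the start; "moment": the same for the moment, N m; "grip_width": finger opening in m; "gripper_force": force on a finger pad.
Only numpy, scipy, OpenCV 4.12 (cv2) and the standard library are available. Lean on these libraries where they do the work, as an engineer would, in place of code of your own. Each camera call takes 0.05 s, during which the arm holds its last target. There are 200 camera calls.

## Working session

There is one attempt and no reset: what is moved stays moved. The work goes in short steps, Python scripts to look and compute and a tool call to move; the robot and the scene stay as the last step left them, time stands still between calls to the robot, and variables do not carry over. Pictures are saved under pics/ and viewed, at most 10 in all, crops included, and the job is handed in when it is done.

Besides the shell and the picture viewer there is one more tool, called after "Request:" in YAML: its name, and indented under it one key for each argument. step_arm: Moves the arm, as the interface text tells. Its arguments: {"type":"object","properties":{"moves":{"type":"array","items":{"type":"array","items":{"type":"number"}}},"grip_force":{"type":"number"}},"required":["moves"]}

```bash
mkdir -p pics; ls; cat > h.py <<'E'
import numpy as np, cv2
from scipy.spatial.transform import Rotation as R
from bench import r
def grab(n):
    f=r.grab_frame(n); f['Rm']=cv2.Rodrigues(np.array(f['rvec'],float))[0]; return f
def und(f,uv):
    d=np.array([f['k1'],0,0,0,0],float)
    return cv2.undistortPoints(np.array(uv,float).reshape(-1,1,2),np.array(f['mtx'],float),d).reshape(-1,2)
def onplane(f,uv,z):
    s=und(f,uv); d=np.c_[s,np.ones(len(s))]@f['Rm']; c=-f['Rm'].T@np.array(f['tvec'],float).ravel()
    return c+d*((z-c[2])/d[:,2])[:,None]
def cloud(f):
    h,w=f['depth'].shape; v,u=np.mgrid[:h,:w]
    s=und(f,np.c_[u.ravel(),v.ravel()]); z=f['depth'].ravel()[:,None]
    p=np.c_[s,np.ones(len(s))]*z
    p=(p-np.array(f['tvec'],float).ravel())@f['Rm']; p[z[:,0]<=0]=np.nan
    return p.reshape(h,w,3)
def save(n,im,s=1):
    if s!=1: im=cv2.resize(im,None,fx=s,fy=s,interpolation=cv2.INTER_CUBIC)
    cv2.imwrite('pics/'+n+'.png',im[:,:,::-1])
E
python3 - <<'E'
from h import *
for n in('top','scene'):
    f=grab(n); save(n+'0',f['image']); np.savez('pics/'+n+'0.npz',**{k:f[k] for k in f})
    print(n,f['mtx'][0][0],-f['Rm'].T@np.array(f['tvec']).ravel(),f['Rm'][2])
print(r.get_obs())
E
```

```text
pics
top 478.8873662021028 [0.44085212 0.02960493 1.19423134] [ 0.12436913  0.01557518 -0.99211377]
scene 436.30098462151386 [ 0.48034144 -0.65113011  0.71102339] [ 0.11609269  0.72843766 -0.67520446]
{'clock': 0.1, 'joints': array([ 1.0528875 ,  0.4777262 ,  0.02233898,  1.55635668, -0.01148432,
        1.10932252, -0.08310254]), 'qvel': array([ 9.63876491e-04, -2.46830958e-03, -5.32498386e-04, -3.79777661e-03,
       -6.95799210e-04,  7.54690750e-04, -7.59590340e-05]), 'tau': array([ 4.57263552e-03, -5.97769582e+01,  1.61414132e+00, -2.81957406e+01,
        1.28562329e-02,  4.96326669e-03, -2.14706682e-05]), 'tcp_pos': array([ 0.26871262, -0.61861385,  0.23041528]), 'orientation': array([-3.07428039e+00, -6.38944760e-01,  7.44569281e-04]), 'contact_force': array([ 0.28116285, -0.22831088, -0.65083996]), 'moment': array([0.00966679, 0.02231741, 0.04292263]), 'gripper_force': 0.0, 'grip_width': 0.08480646416387382}
```

View pics/top0.png

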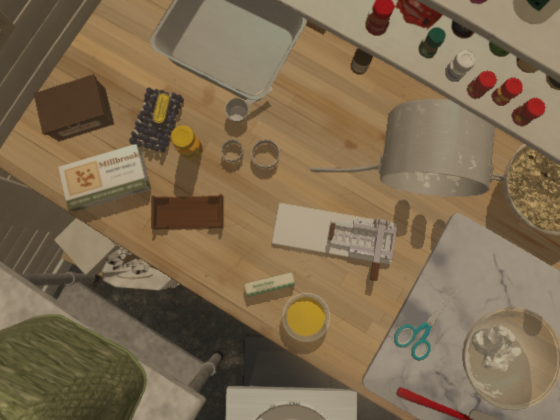

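View pics/scene0.png

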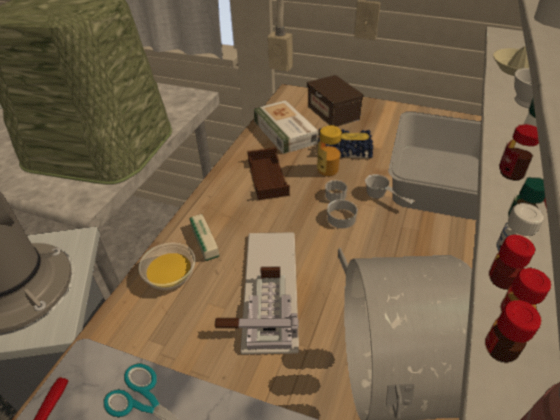

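The top view shows the board (centre about 335,232) with its bare end to the left and the bar handle at about (376,266). The tray is at (187,213), the butter at (268,285), the rings at (232,150) and (265,153), and the jar at (185,140). The scene view agrees.

```bash
python3 - <<'E'
from h import *
f={k:v for k,v in np.load('pics/top0.npz').items()}
im=f['image']; hsv=cv2.cvtColor(im,cv2.COLOR_RGB2HSV)
P=cloud(f)
pts={'boardL_top':(279,207),'boardL_bot':(274,247),'botR':(388,262),'topR':(396,222),'handle_end':(374,277),'handle_in':(377,251),'pull':(333,238)}
for k,(u,v) in pts.items(): print(k,P[v,u].round(3),onplane(f,[(u,v)],.012).round(3)[0])
# board bare white
H,S,V=[hsv[...,i].astype(int) for i in range(3)]
def comp(m,seed,name):
    m=cv2.morphologyEx(m.astype(np.uint8),cv2.MORPH_OPEN,np.ones((3,3)))
    n,l,st,c=cv2.connectedComponentsWithStats(m)
    i=l[seed[1],seed[0]]; 
    print(name,i,st[i],c[i].round(1)); return l==i
def rect(m,z):
    c=max(cv2.findContours(m.astype(np.uint8),0,1)[0],key=len).reshape(-1,2)
    w=onplane(f,c,z)[:,:2].astype(np.float32)
    q=cv2.minAreaRect(w); print(np.round(q[0],4),np.round(q[1],4),round(q[2],2)); print(cv2.boxPoints(q).round(4).tolist())
print(hsv[225,300],hsv[213,187],hsv[220,170],hsv[270,375],hsv[240,333],hsv[262,360],hsv[200,260])
b=comp((S<75)&(V>90),(300,225),'board'); rect(b&(np.mgrid[:420,:560][1]<325),.012)
t=comp((V<95)&(np.abs(P[...,2]-.02)<.03),(187,200),'tray'); rect(t,.025)
ov=im.copy(); ov[b]=(255,0,0); ov[t]=(0,255,0)
c=np.hstack([cv2.resize(ov[180:300,140:240],None,fx=4,fy=4),cv2.resize(im[195:290,310:405],None,fx=4,fy=4).repeat(1,0)[:480] if 0 else cv2.resize(im[180:300,310:410],(400,480))]); save('m',c)
for n,(u,v) in {'butter':(268,284),'r1':(265,153),'r2':(232,150),'jar':(185,138)}.items(): print(n,P[v,u].round(3),onplane(f,[(u,v)],.03)[0].round(3))
E
```

```text
boardL_top [0.597 0.038 0.011] [0.597 0.038 0.012]
boardL_bot [ 0.497  0.048 -0.   ] [0.497 0.048 0.012]
botR [ 0.465 -0.233  0.01 ] [ 0.465 -0.233  0.012]
topR [ 0.566 -0.257 -0.002] [ 0.565 -0.254  0.012]
handle_end [ 0.428 -0.193  0.042] [ 0.428 -0.198  0.012]
handle_in [ 0.49  -0.2    0.043] [ 0.492 -0.206  0.012]
pull [ 0.522 -0.097  0.014] [ 0.522 -0.097  0.012]
[ 18  58 175] [ 13 167  84] [ 12 158  84] [ 12 150  85] [ 19  51 164] [ 16 111 101] [ 17 120 140]
board 9 [ 272  203  125   61 4904] [334.4 233. ]
[ 0.5475 -0.0178] [0.1321 0.1028] 81.0
[[0.4864000082015991, -0.07490000128746033], [0.5878999829292297, -0.09099999815225601], [0.6086000204086304, 0.039400000125169754], [0.5070000290870667, 0.05550000071525574]]
tray 19 [ 151  183   72   49 2438] [186.7 211.4]
[0.5927 0.2671] [0.1183 0.1779] 3.21
[[0.5286999940872192, 0.35260000824928284], [0.5386000275611877, 0.17499999701976776], [0.6567000150680542, 0.18160000443458557], [0.6467999815940857, 0.35920000076293945]]
butter [0.407 0.061 0.031] [0.407 0.061 0.03 ]
r1 [0.737 0.077 0.   ] [0.729 0.075 0.03 ]
r2 [ 0.743  0.161 -0.   ] [0.735 0.158 0.03 ]
jar [0.739 0.258 0.122] [0.765 0.278 0.03 ]
```

View pics/m.png

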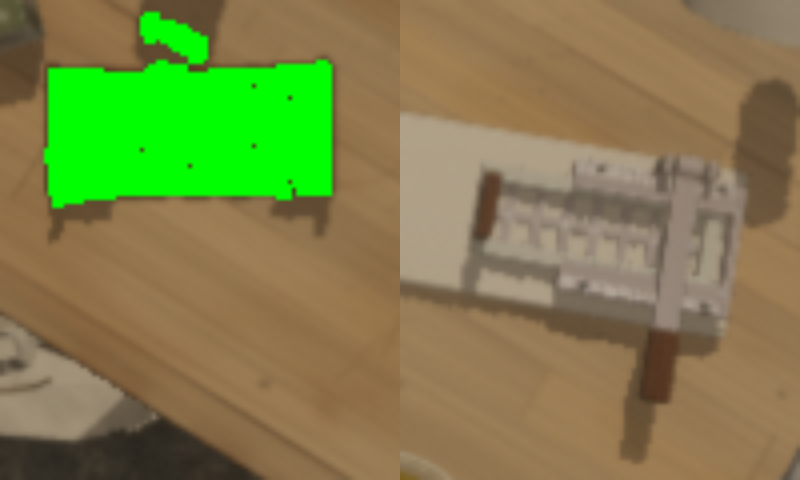

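```bash
cat >> h.py <<'E'
B0=np.array([.5344,-.1007]); BA=np.arctan2(-.156,.988)  # board origin, angle of board x axis
def board(x,y,z):
    c,s=np.cos(BA),np.sin(BA); return np.array([B0[0]+c*x-s*y,B0[1]+s*x+c*y,z])
def Rdown(a): # tool z down, tool y along world angle a
    y=np.array([np.cos(a),np.sin(a),0]); z=np.array([0,0,-1.]); return R.from_matrix(np.c_[np.cross(y,z),y,z])
def rel(p,a=None):
    o=r.get_obs(); R0=R.from_rotvec(o['orientation']); d=R0.inv().apply(np.array(p)-o['tcp_pos'])*1000
    t=np.zeros(3)
    if a is not None: t=min([(R0.inv()*Rdown(a+k*np.pi)).as_rotvec() for k in(0,1)],key=np.linalg.norm)
    print('move',d.round(1),t.round(4),'deg',round(np.degrees(np.linalg.norm(t)),1))
def st():
    o=r.get_obs(); print({k:np.round(o[k],4) for k in('clock','tcp_pos','contact_force','grip_width','gripper_force','joints')}, R.from_rotvec(o['orientation']).as_matrix().round(3).tolist())
E
python3 - <<'E'
from h import *
f={k:v for k,v in np.load('pics/top0.npz').items()}
P=cloud(f); hsv=cv2.cvtColor(f['image'],cv2.COLOR_RGB2HSV).astype(int)
H,S,V=[hsv[...,i] for i in range(3)]
v,u=np.mgrid[:420,:560]
def fit(m,z,n):
    c=max(cv2.findContours(m.astype(np.uint8),0,1)[0],key=len).reshape(-1,2)
    q=cv2.minAreaRect(onplane(f,c,z)[:,:2].astype(np.float32)); print(n,np.round(q[0],4),np.round(q[1],4),round(q[2],1))
dk=(V<100)&(S>125)
fit(dk&(u>148)&(u<226)&(v>194)&(v<234),.02,'tray')
w=P[(P[...,2]>.026)&(P[...,2]<.045)&dk&(u>145)&(u<228)&(v>190)&(v<240)]
for s in (w[:,1]<.267,w[:,1]>.267): print('wall',s.sum(),np.median(w[s],0).round(4),w[s].min(0).round(3),w[s].max(0).round(3))
fit(dk&(u>366)&(u<382)&(v>258)&(v<282)&(P[...,2]>.03),.041,'handle')
fit(dk&(u>325)&(u<340)&(v>222)&(v<242),.052,'pull')
print('exp handle',board(-.076,-.107,.035),'pull',board(0,.01,.05))
st()
p=board(-.076,-.107,.16); print(p); rel(p,BA+np.pi/2)
E
```

```text
tray [0.5751 0.2671] [0.0942 0.1785] 3.0
wall 96 [0.5822 0.1821 0.0335] [0.544 0.178 0.027] [0.621 0.186 0.04 ]
wall 95 [0.5763 0.3491 0.033 ] [0.538 0.345 0.026] [0.616 0.354 0.04 ]
handle [ 0.4417 -0.1928] [0.0187 0.0412] 76.9
pull [ 0.5359 -0.0888] [0.0067 0.0344] 77.9
exp handle [ 0.44264202 -0.19453748  0.035     ] pull [ 0.53595963 -0.09082237  0.05      ]
{'clock': np.float64(0.1), 'tcp_pos': array([ 0.2687, -0.6186,  0.2304]), 'contact_force': array([ 0.2812, -0.2283, -0.6508]), 'grip_width': np.float64(0.0848), 'gripper_force': np.float64(0.0), 'joints': array([ 1.0529,  0.4777,  0.0223,  1.5564, -0.0115,  1.1093, -0.0831])} [[0.917, 0.398, -0.001], [0.398, -0.917, 0.001], [-0.0, -0.002, -1.0]]
[ 0.44264202 -0.19453748  0.16      ]
move [ 328.5 -319.5   70.9] [-0.0016  0.0006  0.5664] deg 32.5
```

Request:
step_arm:
  moves:
    - [40,-39,4,0,0,0.07,60]
    - [80,-78,9,0,0,0.14,60]
    - [120,-117,14,0,0,0.21,60]
    - [160,-156,20,0,0,0.28,60]
    - [200,-195,30,0,0,0.35,60]
    - [240,-234,40,0,0,0.42,60]
    - [280,-273,50,0,0,0.49,60]
    - [328,-319,70,0,0,0.566,60]

```text
clock: 0.9
tcp_pos: [0.4195, -0.2511, 0.1768]
orientation: [3.131, -0.25, 0.001]
contact_force: [1.8, -0.2, 0.5]
grip_width: 0.0599
gripper_force: 0.0
```

Request:
step_arm:
  moves:
    - [0,0,0,0,0,0,45]
    - [0,0,0,0,0,0,45]

```text
clock: 1.1
tcp_pos: [0.4191, -0.2518, 0.1765]
orientation: [-3.132, 0.239, 0.002]
contact_force: [1.1, -1.4, 0.7]
grip_width: 0.045
gripper_force: 0.0
```

```bash
python3 - <<'E'
from h import *
st(); rel(board(-.08,-.107,.016),BA+np.pi/2)
f=grab('top'); save('t1',f['image'][190:310,300:460],4)
E
```

```text
{'clock': np.float64(1.1), 'tcp_pos': array([ 0.4191, -0.2518,  0.1765]), 'contact_force': array([ 1.1446, -1.3805,  0.6646]), 'grip_width': np.float64(0.045), 'gripper_force': np.float64(0.0), 'joints': array([ 0.4588,  0.2413, -0.0526,  2.0435,  0.0166,  0.8583, -1.3262])} [[0.988, -0.152, -0.001], [-0.152, -0.988, 0.0], [-0.001, -0.0, -1.0]]
move [ 10.7 -60.1 160.5] [-0.0003  0.001   0.0043] deg 0.3
```

View pics/t1.png

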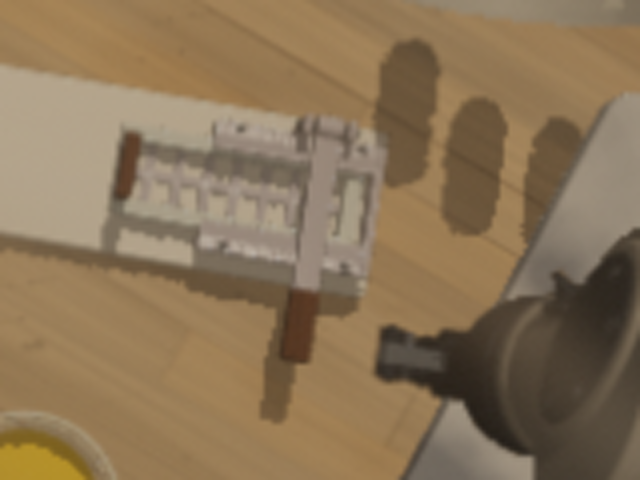

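The handle is at crop (300,325) and the gripper is right of it, at about (410,352). Its tool axes are aligned with the board.

Request:
step_arm:
  moves:
    - [11,-30,40,0,0,0,45]
    - [11,-60,80,0,0,0,45]
    - [11,-60,110,0,0,0,45]
    - [11,-60,140,0,0,0,45]
    - [11,-60,160,0,0,0,45]
    - [11,-60,160,0,0,0,45]
    - [11,-60,160,0,0,0,45]

```text
clock: 1.85
tcp_pos: [0.439, -0.197, 0.0171]
orientation: [3.131, -0.248, -0.0]
contact_force: [0.0, 0.9, 0.4]
grip_width: 0.0449
gripper_force: 0.0
```

Request:
step_arm:
  grip_force: 25
  moves:
    - [0,0,0,0,0,0,10]
    - [0,0,0,0,0,0,10]
    - [0,0,0,0,0,0,10]
    - [0,0,0,0,0,0,10]
    - [0,0,0,0,0,0,10]

```text
clock: 2.35
tcp_pos: [0.4405, -0.1933, 0.0179]
orientation: [-3.13, 0.242, -0.003]
contact_force: [1.5, 7.8, 1.3]
grip_width: 0.0176
gripper_force: 30.8
```

```bash
python3 - <<'E'
from h import *
st()
o=r.get_obs(); g=o['tcp_pos']+np.array([0,0,.019]); h=board(.045,-.107,.035); print(g,h)
bx=np.array([np.cos(BA),np.sin(BA),0]); a=(g-h)@bx; b=g[2]-.035; print('rel',a,b,(g-h)[:2]@[-bx[1],bx[0]])
for t in np.arange(.1,1.61,.1):
    c,s=np.cos(t),np.sin(t); x=a*c+b*s; z=b*c-a*s   # lift: -x -> +z
    print(round(t,1),round((x-a)*1e3,1),round(-(z-b)*1e3,1))
E
```

```text
{'clock': np.float64(2.35), 'tcp_pos': array([ 0.4405, -0.1933,  0.0179]), 'contact_force': array([1.4875, 7.7566, 1.3387]), 'grip_width': np.float64(0.0176), 'gripper_force': np.float64(30.8109), 'joints': array([ 0.3447,  0.4962, -0.0719,  2.1603,  0.0685,  0.4854, -1.5043])} [[0.988, -0.154, 0.002], [-0.154, -0.988, 0.002], [0.002, -0.002, -1.0]]
[ 0.44048119 -0.19334814  0.0369156 ] [ 0.56216134 -0.21340895  0.035     ]
rel -0.12331988067136215 0.0019155980443955611 0.0008377750693878312
0.1 0.8 -12.3
0.2 2.8 -24.5
0.3 6.1 -36.4
0.4 10.5 -47.9
0.5 16.0 -58.9
0.6 22.6 -69.3
0.7 30.2 -79.0
0.8 38.8 -87.9
0.9 48.2 -95.9
1.0 58.3 -102.9
1.1 69.1 -108.9
1.2 80.4 -113.7
1.3 92.2 -117.4
1.4 104.2 -119.9
1.5 116.5 -121.2
1.6 128.8 -121.3
```

Request:
step_arm:
  moves:
    - [1,-1,-12,0,0,0,10]
    - [3,-2,-24,0,0,0,10]
    - [6,-3,-36,0,0,0,10]
    - [10,-3,-48,0,0,0,10]
    - [16,-3,-59,0,0,0,10]
    - [23,-3,-69,0,0,0,10]
    - [30,-3,-79,0,0,0,10]
    - [39,-3,-88,0,0,0,10]

```text
clock: 3.15
tcp_pos: [0.4775, -0.199, 0.1055]
orientation: [3.132, -0.246, -0.003]
contact_force: [-1.1, -1.2, -6.2]
grip_width: 0.0175
gripper_force: 32.1
```

```bash
python3 - <<'E'
from h import *
st(); f=grab('scene'); save('s1',f['image'][200:400,150:400],3)
E
```

```text
{'clock': np.float64(3.15), 'tcp_pos': array([ 0.4775, -0.199 ,  0.1055]), 'contact_force': array([-1.1323, -1.1909, -6.2174]), 'grip_width': np.float64(0.0175), 'gripper_force': np.float64(32.0917), 'joints': array([ 0.3381,  0.3877, -0.0783,  2.0352,  0.0456,  0.7219, -1.4964])} [[0.988, -0.156, -0.002], [-0.156, -0.988, -0.0], [-0.002, 0.0, -1.0]]
```

View pics/s1.png

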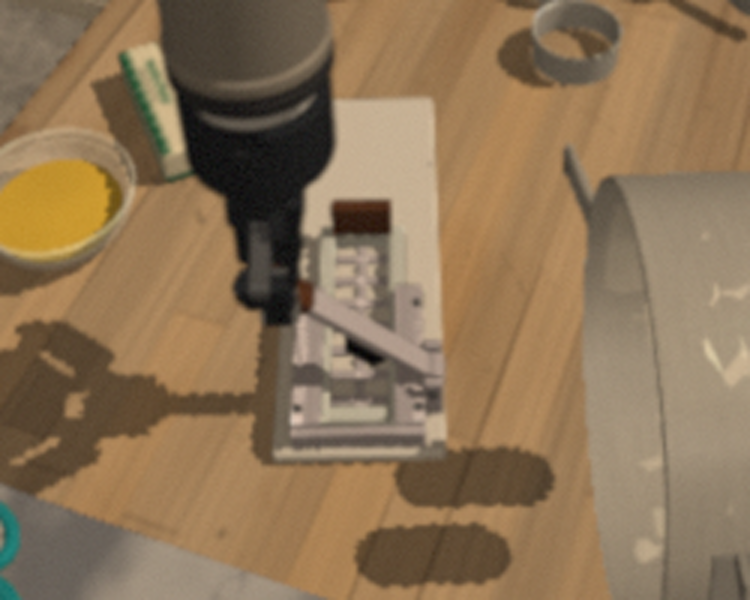

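The bar (crop 305,290 to 435,375) is rising in the grip, at about 0.8 rad.

Request:
step_arm:
  moves:
    - [9,0,-8,0,0,0,10]
    - [19,0,-15,0,0,0,10]
    - [30,0,-21,0,0,0,10]
    - [42,0,-26,0,0,0,10]
    - [53,0,-29,0,0,0,10]
    - [65,0,-32,0,0,0,10]
    - [78,0,-33,0,0,0,10]
    - [86,0,-33,0,0,0,10]

```text
clock: 4.0
tcp_pos: [0.5645, -0.2127, 0.1383]
orientation: [3.131, -0.246, 0.001]
contact_force: [-4.5, -2.4, 1.2]
grip_width: 0.0176
gripper_force: 36.3
```

Request:
step_arm:
  moves:
    - [0,0,0,0,0,0,10]
    - [0,0,0,0,0,0,30]
    - [0,0,0,0,0,0,40]
    - [0,0,0,0,0,0,40]
    - [0,0,-30,0,0,0,40]
    - [0,0,-70,0,0,0,40]
    - [0,0,-90,0,0,0,40]

```text
clock: 4.7
tcp_pos: [0.5646, -0.2118, 0.2313]
orientation: [3.132, -0.244, 0.008]
contact_force: [0.5, 0.3, 0.3]
grip_width: 0.0398
gripper_force: 0.0
```

```bash
python3 - <<'E'
from h import *
st(); rel(board(0,.008,.12),BA+np.pi/2)
f=grab('scene'); save('s2',f['image'][150:400,150:400],2.4)
E
```

```text
{'clock': np.float64(4.7), 'tcp_pos': array([ 0.5646, -0.2118,  0.2313]), 'contact_force': array([0.4747, 0.251 , 0.3444]), 'grip_width': np.float64(0.0398), 'gripper_force': np.float64(0.0), 'joints': array([ 0.3125,  0.3588, -0.0729,  1.7341,  0.0291,  1.0449, -1.4969])} [[0.988, -0.155, 0.005], [-0.155, -0.988, -0.001], [0.005, 0.0, -1.0]]
move [ -47.6 -113.1  111.1] [ 0.     -0.0048  0.0008] deg 0.3
```

View pics/s2.png

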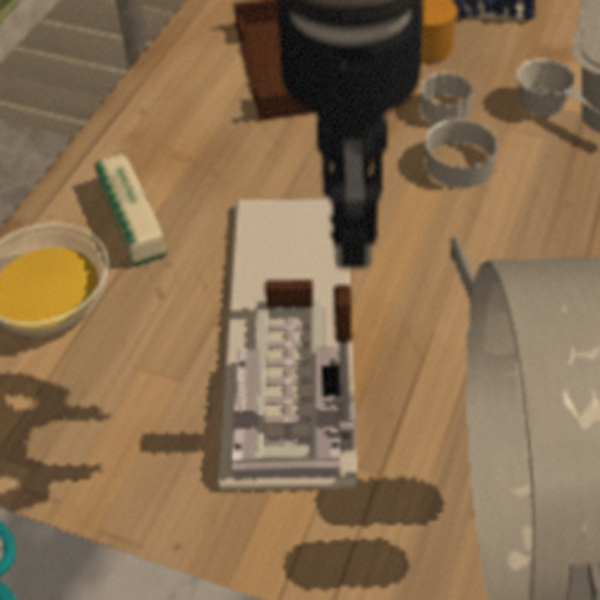

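The bar stands upright (handle at crop 343,315) and the gripper is clear of it. The pull block is at (289,293).

Request:
step_arm:
  moves:
    - [-16,-38,0,0,0,0,40]
    - [-32,-76,0,0,-0.005,0,40]
    - [-48,-113,30,0,-0.005,0,40]
    - [-48,-113,80,0,-0.005,0,40]
    - [-48,-113,125,0,-0.005,0,40]
    - [-48,-113,165,0,-0.005,0,40]
    - [-48,-113,165,0,-0.005,0,40]

```text
clock: 5.45
tcp_pos: [0.5291, -0.0919, 0.0583]
orientation: [-3.131, 0.244, 0.023]
contact_force: [-0.9, 0.0, 0.2]
grip_width: 0.0399
gripper_force: 0.0
```

```bash
python3 - <<'E'
from h import *
st(); rel(board(0,.0105,.031),BA+np.pi/2)
f=grab('scene'); save('s3',f['image'][180:380,170:370],3)
E
```

```text
{'clock': np.float64(5.45), 'tcp_pos': array([ 0.5291, -0.0919,  0.0583]), 'contact_force': array([-0.9121,  0.0482,  0.1598]), 'grip_width': np.float64(0.0399), 'gripper_force': np.float64(0.0), 'joints': array([ 0.1486,  0.4954, -0.1157,  2.0031,  0.087 ,  0.6623, -1.7488])} [[0.988, -0.155, -0.014], [-0.155, -0.988, 0.002], [-0.015, 0.0, -1.0]]
move [ 7.  -2.6 27.2] [0.0002 0.0146 0.0013] deg 0.8
```

View pics/s3.png

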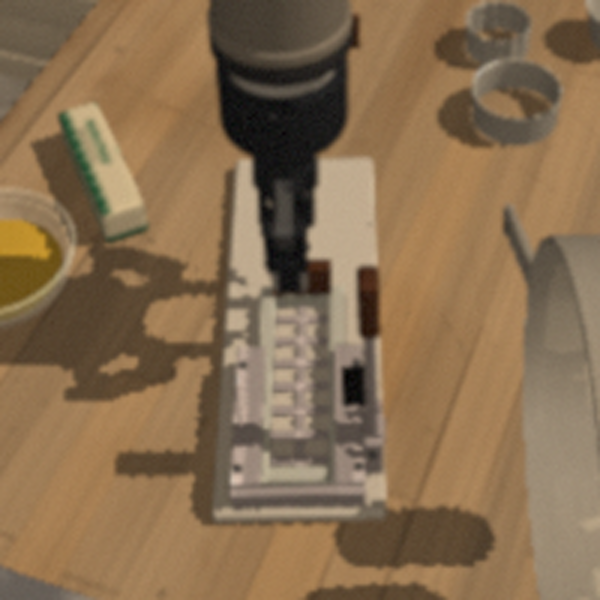

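The inner finger sits in front of the block, with the block visible behind it at (318,275). I'll shift 7 mm in x, then go down and grip.

Request:
step_arm:
  grip_force: 50
  moves:
    - [7,-3,0,0,0.014,0,40]
    - [7,-3,13,0,0.014,0,40]
    - [7,-3,26,0,0.014,0,40]
    - [7,-3,26,0,0.014,0,20]
    - [7,-3,26,0,0.014,0,5]
    - [7,-3,26,0,0.014,0,5]
    - [7,-3,26,0,0.014,0,5]
    - [7,-3,26,0,0.014,0,5]

```text
clock: 6.3
tcp_pos: [0.5405, -0.091, 0.0369]
orientation: [3.131, -0.245, 0.014]
contact_force: [0.2, 0.2, -1.5]
grip_width: 0.0088
gripper_force: 50.4
```

```bash
python3 - <<'E'
from h import *
st()
o=r.get_obs(); d=o['tcp_pos'][:2]-B0; c,s=np.cos(BA),np.sin(BA); print('board xy',d@[c,s],d@[-s,c])
rel(board(d@[c,s],d@[-s,c]+.13,o['tcp_pos'][2]),BA+np.pi/2)
E
```

```text
{'clock': np.float64(6.3), 'tcp_pos': array([ 0.5405, -0.091 ,  0.0369]), 'contact_force': array([ 0.2016,  0.1845, -1.5496]), 'grip_width': np.float64(0.0088), 'gripper_force': np.float64(50.4125), 'joints': array([ 0.138 ,  0.5343, -0.1083,  2.0038,  0.0995,  0.5995, -1.7641])} [[0.988, -0.156, 0.009], [-0.156, -0.988, -0.001], [0.009, 0.0, -1.0]]
board xy 0.004467879490107592 0.010527642476416422
move [   0. -130.   -0.] [ 0.     -0.009   0.0003] deg 0.5
```

Request:
step_arm:
  moves:
    - [0,-8,0,0,0,0,5]
    - [0,-20,0,0,0,0,5]
    - [0,-32,0,0,0,0,5]
    - [0,-44,0,0,0,0,5]
    - [0,-56,0,0,0,0,5]
    - [0,-68,0,0,0,0,5]
    - [0,-80,0,0,0,0,5]
    - [0,-90,0,0,0,0,5]

```text
clock: 7.1
tcp_pos: [0.5547, -0.0008, 0.0369]
orientation: [3.131, -0.244, 0.014]
contact_force: [-0.5, -0.9, -0.2]
grip_width: 0.0085
gripper_force: 50.7
```

Request:
step_arm:
  moves:
    - [0,-10,0,0,0,0,5]
    - [0,-22,0,0,0,0,5]
    - [0,-32,0,0,0,0,5]
    - [0,-32,0,0,0,0,5]
    - [0,-32,0,0,0,0,5]
    - [0,-32,0,0,0,0,5]

```text
clock: 7.7
tcp_pos: [0.5597, 0.0297, 0.0369]
orientation: [3.132, -0.245, 0.015]
contact_force: [1.5, 1.4, -0.0]
grip_width: 0.0086
gripper_force: 50.7
```

```bash
python3 - <<'E'
from h import *
st()
o=r.get_obs(); d=o['tcp_pos'][:2]-B0; c,s=np.cos(BA),np.sin(BA); print('board xy',d@[c,s],d@[-s,c])
f=grab('scene'); save('s4',f['image'][150:380,170:370],2.5)
E
```

```text
{'clock': np.float64(7.7), 'tcp_pos': array([0.5597, 0.0297, 0.0369]), 'contact_force': array([ 1.4954,  1.4126, -0.0392]), 'grip_width': np.float64(0.0086), 'gripper_force': np.float64(50.6649), 'joints': array([-0.0834,  0.5485, -0.1052,  1.9748,  0.0997,  0.6141, -1.9814])} [[0.988, -0.156, 0.009], [-0.156, -0.988, -0.001], [0.009, -0.0, -1.0]]
board xy 0.004609404777371626 0.13270541622350887
```

View pics/s4.png

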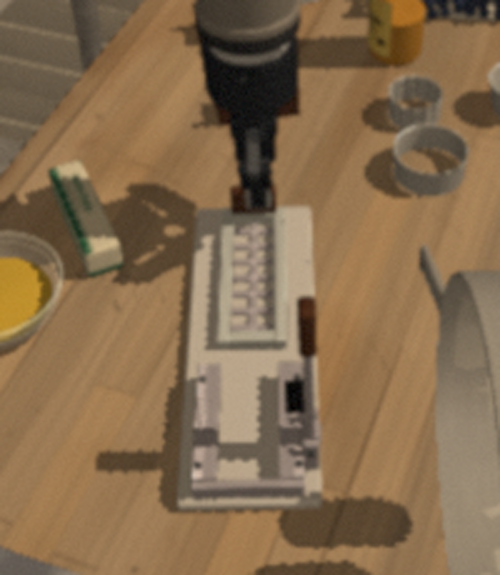

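The stencil lies on the bare end, clear of the rails, with the fingers on its pull block at (253,200). Releasing and rising.

Request:
step_arm:
  moves:
    - [0,0,0,0,0,0,25]
    - [0,0,0,0,0,0,35]
    - [0,0,0,0,0,0,35]
    - [0,0,-20,0,0,0,35]
    - [0,0,-50,0,0,0,35]
    - [0,0,-90,0,0,0,35]
    - [0,0,-120,0,0,0,60]
    - [0,0,-120,0,0,0,60]

```text
clock: 8.55
tcp_pos: [0.5614, 0.0298, 0.1614]
orientation: [-3.131, 0.246, -0.027]
contact_force: [0.1, 0.1, 1.1]
grip_width: 0.0597
gripper_force: 0.0
```

Request:
step_arm:
  moves:
    - [0,100,0,0,0,-0.15,75]
    - [0,100,0,0,0,-0.3,75]
    - [0,100,0,0,0,-0.45,75]
    - [0,100,0,0,0,-0.6,75]
    - [0,100,0,0,0,-0.75,75]
    - [0,100,0,0,0,-0.9,75]
    - [0,100,0,0,0,-1.05,75]
    - [0,100,0,0,0,-1.2,75]

```text
clock: 9.35
tcp_pos: [0.5424, -0.0693, 0.1561]
orientation: [2.728, 1.548, 0.01]
contact_force: [-0.7, 0.0, -0.1]
grip_width: 0.075
gripper_force: 0.0
```

```bash
python3 - <<'E'
from h import *
st()
f=grab('scene'); im=f['image']; hsv=cv2.cvtColor(im,cv2.COLOR_RGB2HSV)
np.savez('pics/s5.npz',**f); save('s5',im[190:340,220:340],5)
f=grab('top'); np.savez('pics/t5.npz',**f); 
rel(board(0,.062,.12),BA)
E
```

```text
{'clock': np.float64(9.35), 'tcp_pos': array([ 0.5424, -0.0693,  0.1561]), 'contact_force': array([-0.7399,  0.0347, -0.1227]), 'grip_width': np.float64(0.075), 'gripper_force': np.float64(0.0), 'joints': array([ 0.2878,  0.3734, -0.3394,  1.9239,  0.1627,  0.8626, -0.6735])} [[0.513, 0.859, 0.008], [0.859, -0.513, -0.001], [0.003, 0.007, -1.0]]
move [ 26.4 -14.3  36.1] [ 0.0077 -0.0016 -0.3868] deg 22.2
```

View pics/s5.png

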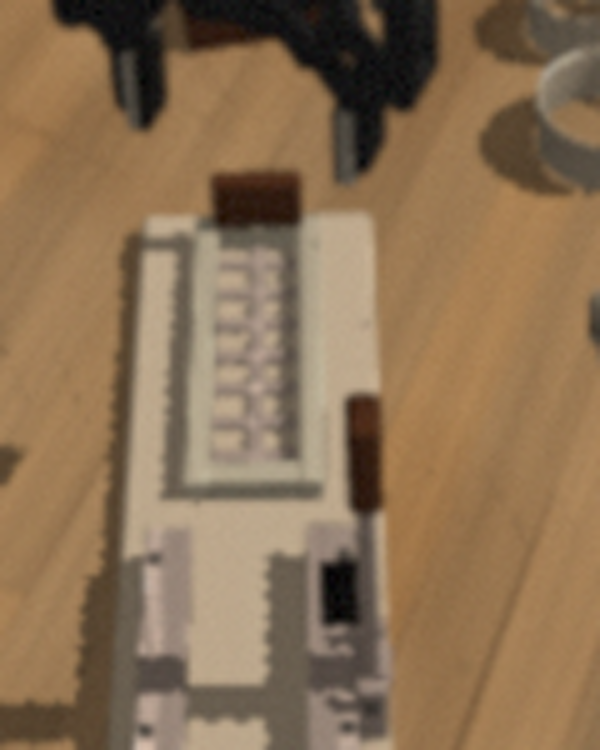

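The stencil lies in line with the board: the frame's near corners are at crop (187,482) and (322,485), and the pull block is at (257,200).

```bash
python3 - <<'E'
from h import *
f=dict(np.load('pics/s5.npz'))
c,s=np.cos(BA),np.sin(BA)
def tb(p): d=p[:,:2]-B0; return np.c_[d@[c,s],d@[-s,c]].round(4)
g=lambda l:np.array([(220+a/5-.4,190+b/5-.4) for a,b in l])
print('frame',tb(onplane(f,g([(187,482),(322,485),(192,228),(316,225)]),.024)))
print('pulltop',tb(onplane(f,g([(213,174),(300,174),(217,222),(300,222)]),.052)))
print('board end',tb(onplane(f,g([(145,214),(374,212)]),.012)))
E
```

```text
frame [[-0.0275 -0.0113]
 [ 0.0259 -0.0142]
 [-0.03    0.1305]
 [ 0.025   0.1307]]
pulltop [[-0.0193  0.1356]
 [ 0.0186  0.1344]
 [-0.0169  0.1059]
 [ 0.0185  0.1048]]
board end [[-0.0528  0.152 ]
 [ 0.0513  0.1501]]
```

Request:
step_arm:
  moves:
    - [13,-7,0,0,0,-0.13,75]
    - [26,-14,20,0.008,0,-0.26,75]
    - [26,-14,50,0.008,0,-0.387,75]
    - [26,-14,80,0.008,0,-0.387,75]
    - [26,-14,105,0.008,0,-0.387,75]
    - [26,-14,110,0.008,0,-0.387,75]
    - [26,-14,110,0.008,0,-0.387,75]

```text
clock: 10.15
tcp_pos: [0.5447, -0.0397, 0.0461]
orientation: [-2.39, -2.037, -0.001]
contact_force: [0.4, -0.2, 1.2]
grip_width: 0.0747
gripper_force: 0.0
```

```bash
python3 - <<'E'
from h import *
st(); rel(board(-.001,.063,.018),BA)
E
```

```text
{'clock': np.float64(10.15), 'tcp_pos': array([ 0.5447, -0.0397,  0.0461]), 'contact_force': array([ 0.4141, -0.2104,  1.1972]), 'grip_width': np.float64(0.0747), 'gripper_force': np.float64(0.0), 'joints': array([ 0.2526,  0.5457, -0.372 ,  1.983 ,  0.3074,  0.6675, -0.473 ])} [[0.159, 0.987, -0.001], [0.987, -0.159, 0.001], [0.001, -0.001, -1.0]]
move [ 1.1 -1.6 28.1] [-0.0008 -0.0012 -0.0027] deg 0.2
```

Request:
step_arm:
  grip_force: 60
  moves:
    - [1,-1,14,0,0,0,75]
    - [1,-1,28,0,0,0,75]
    - [1,-1,33,0,0,0,75]
    - [1,-1,33,0,0,0,75]
    - [1,-1,33,0,0,0,60]
    - [1,-1,33,0,0,0,50]
    - [1,-1,33,0,0,0,50]
    - [1,-1,33,0,0,0,50]

```text
clock: 10.95
tcp_pos: [0.545, -0.0385, 0.0147]
orientation: [2.388, 2.04, 0.004]
contact_force: [-1.4, 0.7, 6.8]
grip_width: 0.0534
gripper_force: 63.3
```

Request:
step_arm:
  moves:
    - [0,0,0,0,0,0,50]
    - [0,0,-5,0,0,0,50]
    - [0,0,-10,0,0,0,50]
    - [0,0,-10,0,0,0,50]

```text
clock: 11.35
tcp_pos: [0.545, -0.0386, 0.0245]
orientation: [2.389, 2.04, 0.004]
contact_force: [0.5, 1.4, -2.9]
grip_width: 0.0537
gripper_force: 63.9
```

```bash
python3 - <<'E'
from h import *
st(); f=grab('scene'); save('s6',f['image'][170:340,200:360],3.5)
E
```

```text
{'clock': np.float64(11.35), 'tcp_pos': array([ 0.545 , -0.0386,  0.0245]), 'contact_force': array([ 0.5348,  1.3527, -2.9335]), 'grip_width': np.float64(0.0537), 'gripper_force': np.float64(63.9194), 'joints': array([ 0.2371,  0.5789, -0.3555,  1.9928,  0.3307,  0.6224, -0.4931])} [[0.157, 0.988, 0.003], [0.988, -0.157, 0.001], [0.002, 0.002, -1.0]]
```

View pics/s6.png

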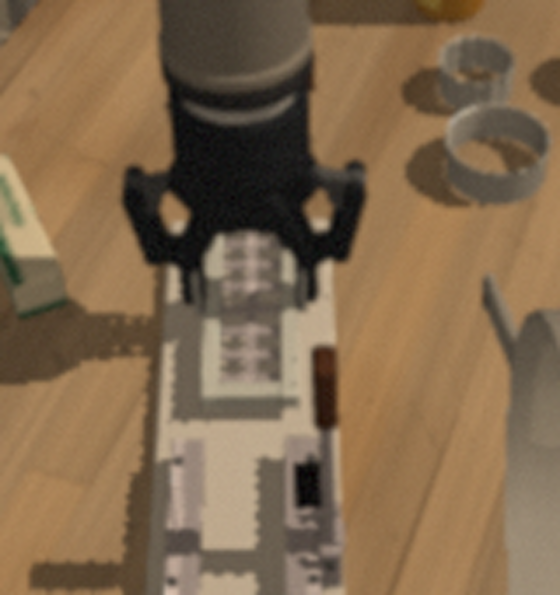

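The stencil is held level across the middle, lifted about 10 mm, with the bar still open at (323,385). Raising and carrying.

```bash
python3 - <<'E'
from h import *
o=r.get_obs(); d=o['tcp_pos'][:2]-B0; c,s=np.cos(BA),np.sin(BA); off=d@[-s,c]-.0622; print('off',off, d@[c,s])
f={k:v for k,v in np.load('pics/top0.npz').items()}
TA=np.arctan2(.167,-.0059)
t=np.array([.5793,.2656])+off*np.array([np.cos(TA),np.sin(TA)])
print(t,np.degrees(TA)); rel([*t,.080],TA-np.pi/2)
E
```

```text
off 0.0007047828819686588 0.0005810553211115076
[0.57927512 0.26630434] 92.02338059464724
move [306.7 -13.6 -55.4] [ 0.002  -0.0014 -0.1927] deg 11.0
```

Request:
step_arm:
  moves:
    - [0,0,-15,0,0,0,50]
    - [0,0,-35,0,0,0,50]
    - [10,0,-55,0,0,0,50]
    - [35,-2,-55,0,0,-0.03,50]
    - [65,-3,-55,0,0,-0.05,50]
    - [95,-5,-55,0,0,-0.07,50]
    - [125,-6,-55,0,0,-0.09,50]
    - [155,-7,-55,0,0,-0.11,50]

```text
clock: 12.2
tcp_pos: [0.5619, 0.1167, 0.0799]
orientation: [2.272, 2.169, 0.004]
contact_force: [0.7, -0.7, -3.8]
grip_width: 0.0533
gripper_force: 64.3
```

Request:
step_arm:
  moves:
    - [30,-1,0,0,0,-0.02,50]
    - [60,-2,0,0,0,-0.04,50]
    - [85,-3,0,0,0,-0.06,50]
    - [105,-3,0,0,0,-0.08,50]
    - [120,-3,0,0,0,-0.08,50]
    - [128,-3,0,0,0,-0.08,50]
    - [128,-3,0,0,0,-0.08,50]
    - [128,-3,0,0,0,-0.08,50]

```text
clock: 13.0
tcp_pos: [0.565, 0.2421, 0.079]
orientation: [2.186, 2.256, 0.001]
contact_force: [1.2, -1.0, -2.3]
grip_width: 0.0534
gripper_force: 64.3
```

```bash
python3 - <<'E'
from h import *
st(); rel([.5793,.2663,.040],np.radians(2.0))
f=grab('scene'); np.savez('pics/s7.npz',**f); save('s7',f['image'][110:230,200:360],4.5)
E
```

```text
{'clock': np.float64(13.0), 'tcp_pos': array([0.565 , 0.2421, 0.079 ]), 'contact_force': array([ 1.1646, -1.0216, -2.2998]), 'grip_width': np.float64(0.0534), 'gripper_force': np.float64(64.2607), 'joints': array([-0.1738,  0.596 , -0.4494,  1.8009,  0.3406,  0.8208, -0.7589])} [[-0.031, 1.0, 0.001], [1.0, 0.031, -0.0], [-0.0, 0.001, -1.0]]
move [23.7 15.  39. ] [ 0.0011  0.     -0.0034] deg 0.2
```

View pics/s7.png

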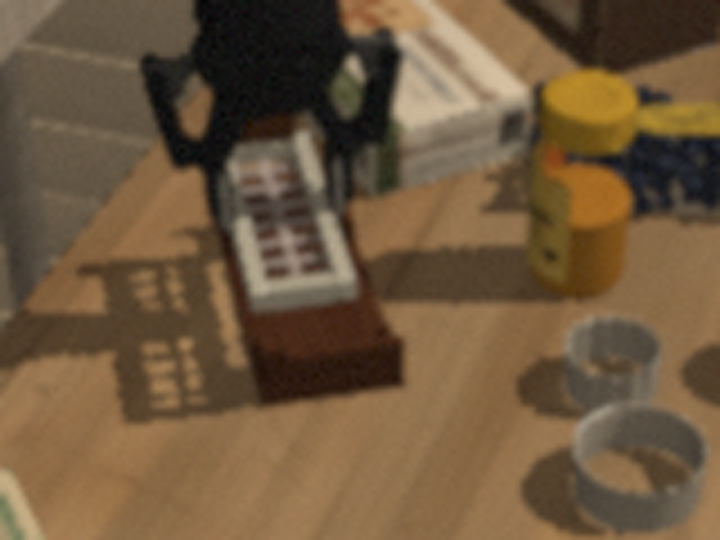

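I've now viewed one picture over the limit of ten, so from here I'll use numbers only. This one shows the stencil held level above the tray, with the tray's near end wall visible and its lower corners at crop (262,402) and (403,385). I'll check the tray position from those corners.

```bash
python3 - <<'E'
from h import *
f=dict(np.load('pics/s7.npz'))
g=lambda l:np.array([(200+a/4.5-.4,110+b/4.5-.4) for a,b in l])
a=np.radians(92.02); y=np.array([np.cos(a),np.sin(a)]); x=np.array([y[1],-y[0]])
for n,l,z in(('bottom',[(262,402),(403,385)],0),('top',[(255,352),(402,342)],.034),('stencil near top',[(250,290),(357,280)],.0875)):
    d=onplane(f,g(l),z)[:,:2]-[.5793,.2656]; print(n,np.c_[d@x,d@y].round(4))
# scene depth: near end wall top points
P=cloud(f); m=(P[...,2]>.029)&(P[...,2]<.040)&(P[...,0]>.53)&(P[...,0]<.64)&(P[...,1]>.16)&(P[...,1]<.2)
w=P[m]; print(m.sum(),np.median(w,0),w.min(0),w.max(0)); st()
E
```

```text
bottom [[-0.04   -0.0801]
 [ 0.0399 -0.0833]]
top [[-0.0414 -0.0773]
 [ 0.0389 -0.0869]]
stencil near top [[-0.043  -0.0918]
 [ 0.0133 -0.096 ]]
116 [0.58148582 0.18092508 0.03355557] [0.54147931 0.17514155 0.02909221] [0.62242331 0.19127902 0.03742687]
{'clock': np.float64(13.05), 'tcp_pos': array([0.5651, 0.2418, 0.079 ]), 'contact_force': array([-0.0883, -0.0486, -2.4385]), 'grip_width': np.float64(0.0539), 'gripper_force': np.float64(64.2611), 'joints': array([-0.1735,  0.5959, -0.4492,  1.8011,  0.3405,  0.8207, -0.7589])} [[-0.031, 1.0, 0.001], [1.0, 0.031, -0.0], [-0.0, 0.001, -1.0]]
```

Request:
step_arm:
  moves:
    - [8,5,0,0,0,0,50]
    - [16,10,0,0,0,0,50]
    - [24,15,0,0,0,0,50]
    - [24,15,8,0,0,0,50]
    - [24,15,15,0,0,0,50]
    - [24,15,15,0,0,0,50]
    - [24,15,15,0,0,0,50]

```text
clock: 13.75
tcp_pos: [0.5786, 0.2674, 0.0635]
orientation: [-2.185, -2.257, -0.001]
contact_force: [0.9, -0.8, -2.6]
grip_width: 0.0537
gripper_force: 64.2
```

```bash
python3 - <<'E'
from h import *
st(); rel([.5793,.2663,.040],np.radians(2.0))
f=grab('scene'); P=cloud(f)
a=np.radians(92.02); y=np.array([np.cos(a),np.sin(a)]); x=np.array([y[1],-y[0]])
hsv=cv2.cvtColor(f['image'],cv2.COLOR_RGB2HSV)
d=P[...,:2]-[.5793,.2656]; X=d@x; Y=d@y; Z=P[...,2]
m=(np.abs(X)<.05)&(Y<-.02)&(Y>-.11)&(Z>.05)&(Z<.095)&(hsv[...,2]>100)
print(m.sum(),'X',np.percentile(X[m],[1,50,99]).round(4),'Y',np.percentile(Y[m],[1,50,99]).round(4))
A=np.c_[X[m],Y[m],np.ones(m.sum())]; print('plane',np.linalg.lstsq(A,Z[m],rcond=None)[0].round(4), np.percentile(Z[m],[5,50,95]))
for lo in(-.026,-.013,0,.013):
    k=m&(X>lo)&(X<lo+.013); print(lo,np.percentile(Y[k],[0,2]).round(4))
for lo in(-.065,-.05,-.035):
    k=m&(Y>lo)&(Y<lo+.015); print(lo,X[k].min().round(4),X[k].max().round(4))
E
```

```text
{'clock': np.float64(13.75), 'tcp_pos': array([0.5786, 0.2674, 0.0635]), 'contact_force': array([ 0.8932, -0.805 , -2.5762]), 'grip_width': np.float64(0.0537), 'gripper_force': np.float64(64.2301), 'joints': array([-0.2147,  0.6461, -0.4379,  1.7509,  0.3552,  0.8233, -0.7867])} [[-0.033, 0.999, 0.0], [0.999, 0.033, 0.0], [0.0, 0.0, -1.0]]
move [-1.2  0.7 23.5] [ 0.0002 -0.0004 -0.0022] deg 0.1
264 X [-0.0284 -0.0015  0.0275] Y [-0.0758 -0.0632 -0.0215]
plane [-0.0029 -0.0025  0.071 ] [0.06390347 0.07265135 0.07600322]
-0.026 [-0.0762 -0.0755]
-0.013 [-0.076  -0.0753]
0 [-0.0758 -0.0758]
0.013 [-0.0748 -0.0738]
-0.065 -0.0284 0.0277
-0.05 -0.0284 0.0272
-0.035 -0.0281 0.0267
```

The stencil is centred over the tray and level. Lowering.

Request:
step_arm:
  moves:
    - [0,0,12,0,0,0,50]
    - [0,0,24,0,0,0,50]
    - [0,0,36,0,0,0,50]
    - [0,0,44,0,0,0,50]
    - [0,0,49,0,0,0,50]
    - [0,0,52,0,0,0,50]
    - [0,0,54,0,0,0,50]
    - [0,0,54,0,0,0,50]

```text
clock: 14.6
tcp_pos: [0.5792, 0.2682, 0.0103]
orientation: [2.184, 2.258, 0.003]
contact_force: [-0.5, 0.1, -2.7]
grip_width: 0.0533
gripper_force: 64.2
```

Request:
step_arm:
  moves:
    - [0,0,1,0,0,0,50]
    - [0,0,2,0,0,0,50]
    - [0,0,3,0,0,0,50]
    - [0,0,3,0,0,0,50]

```text
clock: 15.0
tcp_pos: [0.5791, 0.2681, 0.0072]
orientation: [2.185, 2.257, 0.003]
contact_force: [1.1, -0.2, -2.7]
grip_width: 0.054
gripper_force: 64.2
```

Request:
step_arm:
  moves:
    - [0,0,0.5,0,0,0,50]
    - [0,0,1,0,0,0,50]
    - [0,0,1.5,0,0,0,50]
    - [0,0,1.5,0,0,0,50]

```text
clock: 15.4
tcp_pos: [0.5793, 0.2682, 0.0067]
orientation: [2.184, 2.257, 0.003]
contact_force: [-2.9, -1.4, 6.2]
grip_width: 0.054
gripper_force: 65.3
```

Contact with the tray floor. Releasing gently and rising.

Request:
step_arm:
  moves:
    - [0,0,0,0,0,0,58]
    - [0,0,0,0,0,0,64]
    - [0,0,0,0,0,0,72]
    - [0,0,0,0,0,0,72]
    - [0,0,-10,0,0,0,72]
    - [0,0,-30,0,0,0,72]
    - [0,0,-70,0,0,0,72]
    - [0,0,-110,0,0,0,72]

```text
clock: 16.2
tcp_pos: [0.5785, 0.2679, 0.117]
orientation: [-2.184, -2.258, -0.001]
contact_force: [0.4, -0.5, 0.3]
grip_width: 0.0722
gripper_force: 0.0
```

Request:
step_arm:
  moves:
    - [0,0,-40,0,0,0,72]
    - [0,0,-80,0,0,0,72]
    - [0,0,-80,0,0,0,72]
    - [0,0,-80,0,0,0,72]

```text
clock: 16.6
tcp_pos: [0.5794, 0.2682, 0.1975]
orientation: [2.184, 2.257, 0.007]
contact_force: [-0.2, 0.2, -1.4]
grip_width: 0.0718
gripper_force: 0.0
```

```bash
python3 - <<'E'
from h import *
st(); f=grab('scene'); P=cloud(f); np.savez('pics/s8.npz',**f)
a=np.radians(92.02); y=np.array([np.cos(a),np.sin(a)]); x=np.array([y[1],-y[0]])
hsv=cv2.cvtColor(f['image'],cv2.COLOR_RGB2HSV)
d=P[...,:2]-[.5793,.2656]; X=d@x; Y=d@y; Z=P[...,2]
m=(np.abs(X)<.04)&(np.abs(Y)<.085)&(Z<.03)&(hsv[...,2]>105)&(hsv[...,1]<110)
print(m.sum(),'X',np.percentile(X[m],[1,50,99]).round(4),'Y',np.percentile(Y[m],[1,50,99]).round(4))
A=np.c_[X[m],Y[m],np.ones(m.sum())]; print('plane',np.linalg.lstsq(A,Z[m],rcond=None)[0].round(4), np.percentile(Z[m],[5,50,95]).round(4))
for lo in(-.07,-.04,0,.03):
    k=m&(Y>lo)&(Y<lo+.02); print(lo,k.sum(),X[k].min().round(4),X[k].max().round(4)) if k.any() else 0
# bar handle
q=P-board(.045,-.107,.035); c,s=np.cos(BA),np.sin(BA)
k=(Z>.1)&(Z<.22)&(np.hypot(q[...,0],q[...,1])<.08); print('bar',k.sum(),np.median(P[k],0), np.median(q[k]@[c,s,0]))
E
```

```text
{'clock': np.float64(16.6), 'tcp_pos': array([0.5794, 0.2682, 0.1975]), 'contact_force': array([-0.2092,  0.2367, -1.4323]), 'grip_width': np.float64(0.0718), 'gripper_force': np.float64(0.0), 'joints': array([-0.1707,  0.4935, -0.4953,  1.6586,  0.2629,  1.0513, -0.7137])} [[-0.033, 0.999, 0.004], [0.999, 0.033, 0.002], [0.002, 0.004, -1.0]]
434 X [-0.0275 -0.0019  0.0283] Y [-0.0547  0.0077  0.0697]
plane [ 0.0185 -0.0122  0.0129] [0.0054 0.0145 0.019 ]
-0.07 12 -0.0267 0.0274
-0.04 70 -0.0275 0.0282
0 73 -0.0275 0.0316
0.03 66 -0.0271 0.0315
bar 233 [ 0.55780661 -0.21918041  0.16042213] -0.00339770892057621
```

```bash
python3 -c "
from bench import r
print(r.hand_in())"
```

```text
the job is handed in; nothing more can be done
None
```

The bar stands open and the stencil lies flat and centred in the tray, released, and handed in at about 16.7 s with no verdict returned; I viewed 11 pictures, one over the limit of 10.

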